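# Spin, brake and unload the bench centrifuge's rotor

## Task

Check that the rotor of the bench centrifuge runs free: give it a spin with a finger on the hub cap in its middle and let it run on past one full turn, then slow it with light touches on the hub cap so that it comes to rest with the sample, the tube with the broad flat cap, in the middle of the guard's loading slot, and take the finger off. Then draw the sample out along its lean and stand it fully home in a free hole of the tube rack. Keep off the tubes while the rotor is spinning, and leave the balance tube, the tubes in the rack and the other things on the bench where they are.

Things in the scene. Friction and masses are not known exactly. Their poses are not given: they have to be found in the camera images.
- centrifuge: Bench centrifuge, fixed: white square housing, 272 x 280 mm, 141 mm high, control panel on its +x side. Origin: on the bench under the rotor's axis. A clear guard (top 141 mm, 5 mm thick) covers the bowl. Its one opening, grey-rimmed, is the loading slot: y -52 to +52 mm, x -50 mm (behind the hub) to +112 mm. The slot's centre line is the centrifuge's +x axis.
- slot_mid (a point): Point on the slot's centre line at the height of the guard's top, 64.5 mm from the rotor's axis: about 25 mm above where the centre of the sample's cap is when it stands in the middle of the slot. Only within about 10 mm of that line is there room for fingers on both sides of a tube.
- rotor: Metal rotor under the guard, free to turn on a vertical axis. Six steel sleeves, 60 degrees apart, lean 30 degrees: feet of tubes outward, caps inward. Sleeves: 44 mm deep, 18 mm inside, mouths 80 mm from the axis, 90 mm above the bench. Origin: on the axis, 104 mm above the bench, centre of the hub cap's top; z up; its x axis turns with it and points to the sample's sleeve.
- rotor_spin (a joint): Turning angle of the rotor in rad, 0 at the start, growing counter-clockwise seen from above, without limit (one turn is 6.28). Moment of inertia about 0.004 kg m2; left alone the rotor loses only about 0.07 rad/s each second.
- sample: The sample: a white 16 mm tube, 84 mm long over a broad flat ribbed cap of 22 mm diameter and 18 mm height (66 to 84 mm from the foot). About 22 g. Origin: centre of its foot; z runs along the tube to the cap. In its sleeve it rests leaning 30 to 31 degrees, its foot 102 mm from the axis and 52 mm above the bench. It starts away from the loading end of the slot, under the clear guard.
- sample_cap (a point): Centre of the sample's broad cap, on the tube's axis 75 mm from the foot. While the sample is in the rotor this point is about 63.5 mm from the rotor's axis and 115 mm above the bench.
- balance: The balance tube, in the sleeve opposite the sample: the same 16 mm tube, closed with a thin plug that has a slim 8 mm stem instead of a broad cap. Origin: centre of its foot, z along the tube. It stays in the rotor.
- rack: White tube rack, fixed, 176 x 50 mm, 85 mm high: one row of four holes along its x axis, 42 mm apart. Origin on the bench under its middle. It stands left or right of the centrifuge.
- rack_hole0 (a point): Centre of the mouth of the first hole (x = -63 mm of the rack), 85 mm above the bench; occupied by rack_tube_a.
- rack_hole1 (a point): Centre of the mouth of the second hole (x = -21 mm), 85 mm above the bench; free. Holes are 21 mm wide, countersunk 3 mm; a tube that is home stands upright on a floor 30 mm above the bench, so that the centre of the sample's cap is then 105 mm above the bench.
- rack_hole2 (a point): Centre of the mouth of the third hole (x = +21 mm), 85 mm above the bench; occupied by rack_tube_b.
- rack_hole3 (a point): Centre of the mouth of the last hole (x = +63 mm), 85 mm above the bench; free, and like rack_hole1.
- rack_tube_a: A tube like the balance tube (slim stem) standing in rack_hole0, 86 mm long, its foot 30 mm above the bench (origin).
- rack_tube_b: A tube like the balance tube (slim stem) standing in rack_hole2, 86 mm long, its foot 30 mm above the bench (origin).
- screw_box: Open grey box of screws, 150 x 110 mm, 45 mm high, on the other side of the centrifuge from the rack; bystander. Origin under its middle.
- jar_a: Open glass jar, 60 mm wide, 60 mm high, on the +x side of the centrifuge; bystander. Origin under its middle.
- jar_b: Open glass jar, 60 mm wide, 60 mm high, on the +x side of the centrifuge; bystander. Origin under its middle.
- reagent: Small jar with a screw lid, 56 mm wide, 85 mm high; bystander. Origin under its middle.
- tape_roll: Roll of white tape lying flat, 76 mm wide, 19 mm high; bystander. Origin under its middle.
- hub_cap: Black rubber-faced disc on the rotor's hub, flat top 85 mm wide, 104 mm above the bench (origin: its centre). Turns with the rotor; sprung, gives up to 9 mm: 0.5 N at first touch, 0.5 N more per mm. A finger pressed 5 mm in and drawn sideways spins the rotor; resting on it, it brakes. Tube caps pass 50 mm from the axis and up to 26 mm above it: keep fingers within 45 mm of the axis.

How it is judged:
By the outcome, as a careful person would: the job done as asked, in the order asked, and still so for the second after the job is handed in, with the robot touching nothing.
It also fails if it takes over 72 s, if anything falls off the work surface, if the arm or the gripper's body presses on something with over 40 N, if the wrist force passes 120 N, or if a joint passes its speed limit or range.

## Robot

A 6-joint arm with a two-finger parallel gripper is mounted at the origin on the work surface. World frame = base frame: x ahead of the robot, y to its left, z up, the work surface at z = 0. Lengths are in m, angles in degrees, forces in N, time in s.
With the tool pointing down it reaches from about 0.35 to 0.875 m from the base axis. Payload 4.2 kg.
Tool frame: the origin (TCP) lies midway between the tips of the shut fingers; the grasp point (between the pads) lies 19 mm behind it; y points along the fingers, z is the direction in which the jaws open and shut, and the axes are right-handed (so a half turn about y gives the same grasp; the last joint's range is limited). The gripper opens to 87 mm and grips with 3 to 60 N. Pads are 19 mm wide; open, the fingers measure 117 mm over their backs; the gripper's body (75 mm by 190 mm) begins 51 mm behind the grasp point.
Start: joints at [84.66, 22.042, 0.453, 0, -68.411, -14.817], TCP at [0.215, 0.587, 0.223] pointing down, gripper open.
Joint ranges: [-179.83, 179.83], [-69.29, 118.12], [-61.27, 80.66], [-181.25, 117.63], [-171.15, -9.14], [-177.46, 177.46]. Speed limits (degrees/s): [159.86, 159.86, 180, 180, 180, 180].

## Interface

Orientations are given as [roll, pitch, yaw] about the fixed x, y, z axes, in that order (R = Rz(yaw) Ry(pitch) Rx(roll)).
In Python, from workcell import env gives the robot as it stands. The module is installed in compiled form; this text tells all that it offers. Calls block until the motion is done:
- env.goto(position, orientation): joint-space move of the TCP to a pose.
- env.move_straight(position, rotation=None, rate=0.15, force_limit=None): straight line of the TCP; rotation=None keeps the orientation; rate is the mean speed in m/s. With force_limit (N) it stops when the force on the tool has changed by that much, and returns True; else False.
- env.set_joints(angles): joint-space move.
- env.gripper_to(opening, grasp_force=None): opening from 0.0 (shut) to 1.0 (fully open); grasp_force is the grip in N (None keeps the last); returns when the fingers have stopped.
- env.dwell(seconds).
- env.inverse_kinematics(position, orientation): joint angles nearest the present ones, or None.
- env.read_state(): the state.
- env.grab_frame(name): name is "side" or "top" or "wrist"; returns a dict with "image" (384x512x3 uint8, blue, green, red), "fx", "fy", "cx", "cy" (pixels), "position" and "orientation" of the camera in the world. Camera axes: x right, y up, looking along -z (the intrinsics and any distortion apply to the point x, -y, -z); pixel columns grow to the right and rows downward; lengths in m; the calibration is good to about 2 mm. The wrist camera is an equidistant fisheye: a pixel r from the principal point sees the ray r / f radians off the axis. A picture is of the moment at which its call begins. There is no depth.
A pose or a line that the arm cannot do raises env.Unreachable and nothing moves.
- env.close_job(): hands the job in, once; it reports no verdict.
Trained networks look in a picture, given as the dict that the camera call returned (one of the last four; its "shot" number tells which), for a name from the list of things; names that differ only in an ending like _2 or _b are one class to them, and where a whole thing is asked for, a point or a joint stands for the part that bears it (a point fixed in the world has none). Each returns a list of dicts, best first, with "score" (0 to 1); they miss things now and then, are a little off and sometimes report something else, mostly with a low value. They report only what shows in the picture. A call takes as long as a camera call.
- env.search_frame(picture, thing): "xyz" ([x, y, z] in m, in world coordinates, good to about 4 mm: the middle of the surface that is visible of it).
- env.trace(picture, thing): "mask" (384x512 bool, what is visible of it).
The state is a dict: "clock": time; "joint_positions": joint angles; "qvel": joint speeds; "joint_torque": joint torques, N m; "position": TCP position; "tool_rot": TCP orientation; "force": force on the tool from outside, world axes, zero at the start; "wrist_torque": the same for the moment, N m; "opening": opening from 0.0 (shut) to 1.0 (fully open).
Only numpy, scipy, OpenCV 4.12 (cv2) and the standard library are available. Lean on these libraries where they do the work, as an engineer would, in place of code of your own. Each camera call takes 0.05 s, during which the arm holds its last target. There are 200 camera calls.

## Working session

There is one attempt and no reset: what is moved stays moved. The work goes in short steps, each a Python script; the robot and the scene stay as the last script left them, time stands still between calls to the robot, and variables do not carry over. Pictures are saved under pics/ and viewed, about 8 in all and at most 12, crops included, and the job is handed in when it is done.

```bash
mkdir -p pics; cat > h.py <<'E'
import numpy as np, cv2
from workcell import env
from scipy.spatial.transform import Rotation as R
def Rm(rpy): return R.from_euler('xyz',rpy,degrees=True).as_matrix()
def camR(p):
    o=np.array(p["orientation"],float)
    if o.shape==(3,3): return o
    return Rm(o)
def proj(p,X):
    c=camR(p).T@(np.array(X,float)-np.array(p["position"]))
    x,y,z=c[0],-c[1],-c[2]
    return p["cx"]+p["fx"]*x/z, p["cy"]+p["fy"]*y/z
def ray(p,u,v):
    d=np.array([(u-p["cx"])/p["fx"],-(v-p["cy"])/p["fy"],-1.])
    d=camR(p)@d; return np.array(p["position"]),d/np.linalg.norm(d)
def at_z(p,u,v,z):
    o,d=ray(p,u,v); return o+d*(z-o[2])/d[2]
E
python3 - <<'E'
from h import *
np.set_printoptions(precision=4,suppress=True)
s=env.read_state(); print(s)
ps={n:env.grab_frame(n) for n in("top","side","wrist")}
for n,p in ps.items():
    cv2.imwrite(f"pics/a_{n}.png",p["image"]); print(n,{k:v for k,v in p.items() if k!="image"})
    for t in ["centrifuge","rotor","hub_cap","sample","sample_cap","balance","rack","rack_hole1","rack_hole3","rack_tube_a","jar_a","reagent","tape_roll","screw_box"]:
        r=env.search_frame(p,t); print(n,t,[(np.round(q["xyz"],3).tolist(),round(q["score"],2)) for q in r[:3]])
cv2.imwrite("pics/a.png",np.vstack([cv2.resize(ps["top"]["image"],(512,384)),]))
print(env.read_state()["clock"])
E
```

```text
{'clock': 0.0, 'joint_positions': array([ 84.6593,  22.0912,   0.3795,  -0.0278, -68.4115, -14.8165]), 'qvel': array([-0.0237,  0.0088,  0.0104,  0.0478, -0.1333, -0.1254]), 'joint_torque': array([ -0.0008, -39.0666,  18.7402,   4.2197,   0.0109,  -0.0002]), 'position': array([0.2152, 0.5862, 0.2215]), 'tool_rot': array([-89.8743,   0.0065, 159.8326]), 'force': array([ 0.0623, -0.5138,  0.1079]), 'wrist_torque': array([-0.0488,  0.0535,  0.0438]), 'opening': 0.9966414435057342}
top {'fx': 396.73575018595426, 'fy': 396.73575018595426, 'cx': 247.59916912936828, 'cy': 191.27338215104783, 'position': array([0.3641, 0.009 , 1.2603]), 'orientation': array([  7.1466,  -1.2673, -88.8615]), 'shot': 1}
top centrifuge [([0.504, 0.024, 0.141], 0.67)]
top rotor [([0.52, 0.031, 0.104], 0.89)]
top hub_cap [([0.512, 0.026, 0.108], 0.78)]
top sample []
top sample_cap []
top balance [([0.585, 0.032, 0.111], 0.36)]
top rack [([0.439, 0.281, 0.082], 0.8)]
top rack_hole1 [([0.447, 0.281, 0.083], 0.75)]
top rack_hole3 [([0.447, 0.281, 0.083], 0.75)]
top rack_tube_a [([0.465, 0.277, 0.107], 0.5), ([0.505, 
[... 1135 characters left out ...]
roll [([0.312, 0.268, 0.02], 0.65)]
side screw_box [([0.491, -0.313, 0.021], 0.88)]
wrist {'fx': 297.3186396354542, 'fy': 297.3186396354542, 'cx': 256.7566851240551, 'cy': 190.07766313970055, 'position': array([0.2822, 0.5609, 0.3833]), 'orientation': array([ -15.153 ,   -0.109 , -110.1829]), 'shot': 3}
wrist centrifuge []
wrist rotor []
wrist hub_cap []
wrist sample []
wrist sample_cap []
wrist balance []
wrist rack [([0.36, 0.313, 0.021], 0.7)]
wrist rack_hole1 [([0.361, 0.31, 0.018], 0.91)]
wrist rack_hole3 [([0.361, 0.31, 0.018], 0.91)]
wrist rack_tube_a []
wrist jar_a []
wrist reagent [([0.362, 0.309, 0.017], 0.22)]
wrist tape_roll [([0.312, 0.284, 0.022], 0.69)]
wrist screw_box []
2.25
```

```bash
python3 - <<'E'
import cv2
a=cv2.imread("pics/a_top.png");b=cv2.imread("pics/a_side.png")
cv2.imwrite("pics/top1.png",cv2.resize(a,(800,600),interpolation=cv2.INTER_CUBIC))
cv2.imwrite("pics/side1.png",cv2.resize(b,(800,600),interpolation=cv2.INTER_CUBIC))
E
```

```text
(no output)
```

View pics/top1.png

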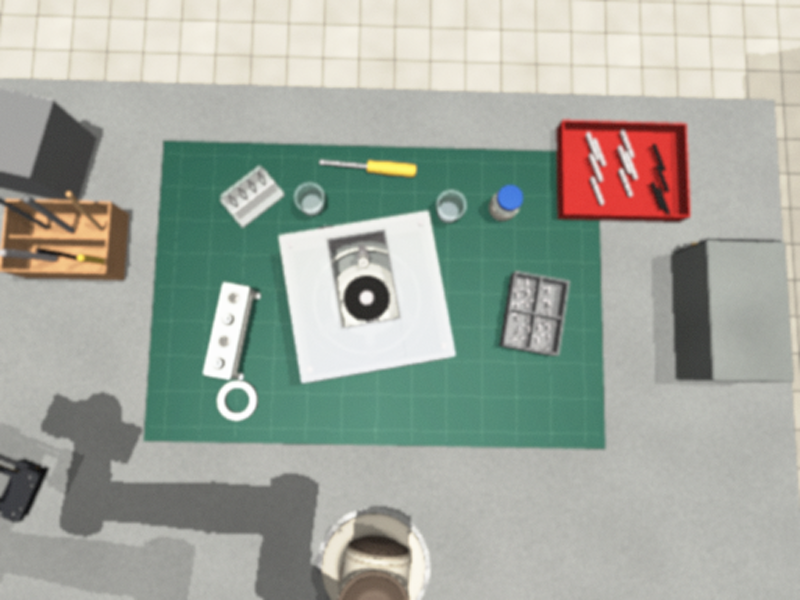

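View pics/side1.png

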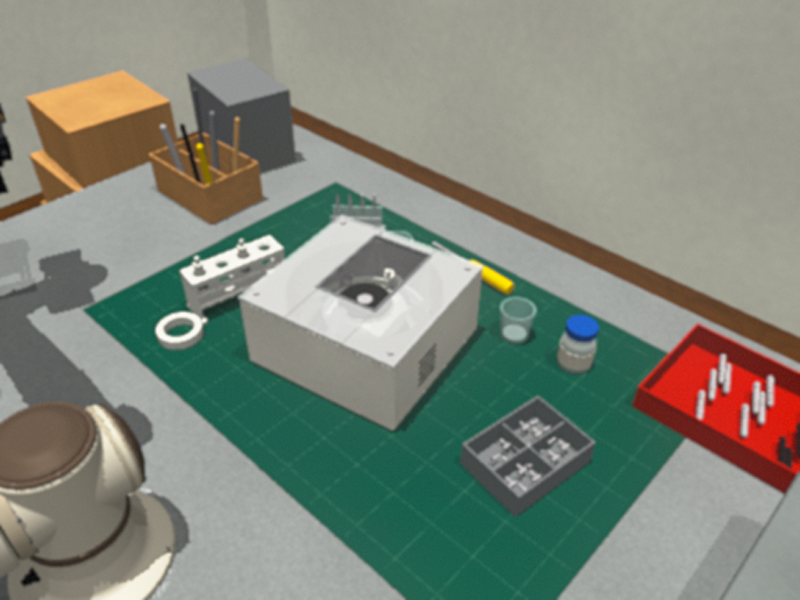

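The top view shows the housing with corners near (279,235), (430,211), (455,356) and (302,382), and the hub at (367,297). The balance stem is in the slot at about (363,255), so the sample is on the robot side. The rack is on the left: stems at (229,319) and (218,365), free holes at (224,341) and (235,297). In the side view the rack holes and the hub show clearly.

```bash
python3 - <<'E'
from h import *
np.set_printoptions(precision=4,suppress=True)
top=dict(fx=396.73575,fy=396.73575,cx=247.59917,cy=191.27338,position=[.3641,.009,1.2603],orientation=[7.1466,-1.2673,-88.8615])
side=dict(fx=455.3588,fy=455.3588,cx=252.62985,cy=195.57728,position=[-.0974,-.6077,.8282],orientation=[49.9175,-.2774,-46.7229])
k=1/1.5625
T=lambda u,v,z:at_z(top,u*k,v*k,z)
S=lambda u,v,z:at_z(side,u*k,v*k,z)
print("housing");H=[T(*c,.141) for c in [(279,235),(430,211),(455,356),(302,382)]];print(np.array(H),np.mean(H,0))
def yaw(a,b):d=b-a;return np.degrees(np.arctan2(d[1],d[0]))
print(yaw(H[3],H[0]),yaw(H[2],H[1]),yaw(H[1],H[0])-90,yaw(H[2],H[3])-90, np.linalg.norm(H[3]-H[0]),np.linalg.norm(H[1]-H[0]))
Sl=[T(*c,.141) for c in [(329,237),(386,230),(400,318),(341,328)]];print("slot",np.array(Sl),np.mean(Sl,0))
print(yaw(Sl[3],Sl[0]),yaw(Sl[2],Sl[1]),np.linalg.norm(Sl[3]-Sl[0]),np.linalg.norm(Sl[1]-Sl[0]))
print("hub",T(367,297,.104),S(364,298,.104))
for n,t in dict(h3=(235,297),tb=(229,317),h1=(224,341),ta=(218,363)).items(): print(n,T(*t,.085),T(*t,.116))
for n,t in dict(ta=(197,261),h1=(221,264),tb=(241,243),h3=(264,247)).items(): print('side',n,S(*t,.085),S(*t,.116))
# two-view triangulation of the hub and hole3
def tri(a,b):
    (o1,d1),(o2,d2)=ray(top,a[0]*k,a[1]*k),ray(side,b[0]*k,b[1]*k)
    t=np.linalg.lstsq(np.c_[d1,-d2],o2-o1,rcond=None)[0];p,q=o1+t[0]*d1,o2+t[1]*d2
    return (p+q)/2,np.linalg.norm(p-q)
print("tri hub",tri((367,297),(364,298)),"h3",tri((235,297),(264,247)),"h1",tri((224,341),(221,264)))
E
```

```text
housing
[[ 0.6187  0.1875  0.141 ]
 [ 0.6711 -0.0897  0.141 ]
 [ 0.4039 -0.1379  0.141 ]
 [ 0.352   0.1355  0.141 ]] [0.5114 0.0238 0.141 ]
11.031630220242318 10.218921195516353 10.706956542906042 10.74162215873578 0.2716719186319912 0.2821811384359227
slot [[ 0.6172  0.0958  0.141 ]
 [ 0.633  -0.0088  0.141 ]
 [ 0.4705 -0.0375  0.141 ]
 [ 0.45    0.0689  0.141 ]] [0.5427 0.0296 0.141 ]
9.14514271129797 10.00482277329633 0.1693161876722507 0.10575815278162037
hub [0.5123 0.0237 0.104 ] [0.5113 0.0282 0.104 ]
h3 [0.509  0.2748 0.085 ] [0.5052 0.2678 0.116 ]
tb [0.4706 0.2842 0.085 ] [0.4678 0.2769 0.116 ]
h1 [0.425  0.2912 0.085 ] [0.4234 0.2838 0.116 ]
ta [0.3836 0.3003 0.085 ] [0.3831 0.2926 0.116 ]
side ta [0.3977 0.3285 0.085 ] [0.377  0.2895 0.116 ]
side h1 [0.4214 0.291  0.085 ] [0.3997 0.2535 0.116 ]
side tb [0.4843 0.3169 0.085 ] [0.46   0.2783 0.116 ]
side h3 [0.5051 0.2771 0.085 ] [0.4799 0.2402 0.116 ]
tri hub (array([0.5105, 0.0248, 0.1068]), np.float64(0.0035765939089320215)) h3 (array([0.5072, 0.2762, 0.0845]), np.float64(0.004519120560632335)) h1 (array([0.4239, 0.2926, 0.0829]), np.float64(0.002942170753744154))
```

```bash
cat >> h.py <<'E'
np.set_printoptions(precision=4,suppress=True)
C=np.array([.5113,.0246,0]); YAW=10.5
def fr(yaw=None):
    y=np.radians(YAW if yaw is None else yaw); return np.array([np.cos(y),np.sin(y),0]),np.array([-np.sin(y),np.cos(y),0]),np.array([0,0,1.])
def rpy(cols): return R.from_matrix(np.array(cols).T).as_euler('xyz',degrees=True)
def down(yaw=None):
    x,y,z=fr(yaw); return rpy([-x,-z,-y])
def lean(a=30.5,yaw=None):
    x,y,z=fr(yaw); s,c=np.sin(np.radians(a)),np.cos(np.radians(a)); return rpy([-s*z-c*x, s*x-c*z, -y])
def P(a,b,z):
    x,y,_=fr(); return C+a*x+b*y+np.array([0,0,z])
def fproj(p,X):
    c=camR(p).T@(np.array(X,float)-np.array(p["position"])); v=np.array([c[0],-c[1]]); n=np.linalg.norm(v); th=np.arctan2(n,-c[2])
    return np.array([p["cx"],p["cy"]])+p["fx"]*th*v/max(n,1e-9)
def fray(p,u,v):
    d=np.array([(u-p["cx"])/p["fx"],(v-p["cy"])/p["fx"]]); th=np.linalg.norm(d); d=d/max(th,1e-9)
    return np.array(p["position"]),camR(p)@np.array([np.sin(th)*d[0],-np.sin(th)*d[1],-np.cos(th)])
def fz(p,u,v,z):
    o,d=fray(p,u,v); return o+d*(z-o[2])/d[2]
E
python3 - <<'E'
from h import *
print("lean ik",env.inverse_kinematics(P(.0635+.007,0,.103),lean()), "rack ik",env.inverse_kinematics([.507,.276,.1],down(-11)))
q=env.inverse_kinematics(P(-.02,0,.2),down()); print(q)
env.gripper_to(0.0,20)
t=env.read_state()["clock"]
env.goto(P(-.02,0,.20),down())
s=env.read_state(); print(t,s["clock"],s["position"],P(-.02,0,.2),s["tool_rot"],down(),s["opening"],s["force"])
p=env.grab_frame("wrist"); cv2.imwrite("pics/w1.png",p["image"]); print({k:v for k,v in p.items() if k!="image"})
for t in ["hub_cap","balance","sample_cap"]: print(t,[(np.round(q["xyz"],3).tolist(),round(q["score"],2)) for q in env.search_frame(p,t)[:3]])
im=p["image"].copy()
for X in [P(0,0,.104),P(.112,.052,.141),P(.112,-.052,.141),P(-.05,.052,.141),P(-.05,-.052,.141),P(.0635,0,.115)]:
    u=fproj(p,X); cv2.drawMarker(im,(int(round(u[0])),int(round(u[1]))),(0,0,255),0,9)
cv2.imwrite("pics/w1m.png",cv2.resize(im,(800,600)))
E
```

```text
lean ik None rack ik [ 44.6338  24.084  -15.692    0.     -50.224   34.3662]
[ 21.3907  10.1656 -19.7199   0.     -60.1144  79.1093]
3.775 6.025 [0.4919 0.0215 0.2001] [0.4916 0.021  0.2   ] [ -90.0021    0.0179 -169.4538] [ -90.     0.  -169.5] 0.007349961923648804 [-0.253  -0.7693 -1.0252]
{'fx': 297.3186396354542, 'fy': 297.3186396354542, 'cx': 256.7566851240551, 'cy': 190.07766313970055, 'position': array([0.5619, 0.0334, 0.3618]), 'orientation': array([-15.1383,   0.0169, -79.4729]), 'shot': 4}
hub_cap [([0.511, 0.025, 0.104], 0.73), ([0.725, -0.158, 0.048], 0.73), ([0.711, -0.231, 0.056], 0.27)]
balance [([0.578, 0.031, 0.113], 0.56)]
sample_cap []
```

View pics/w1m.png

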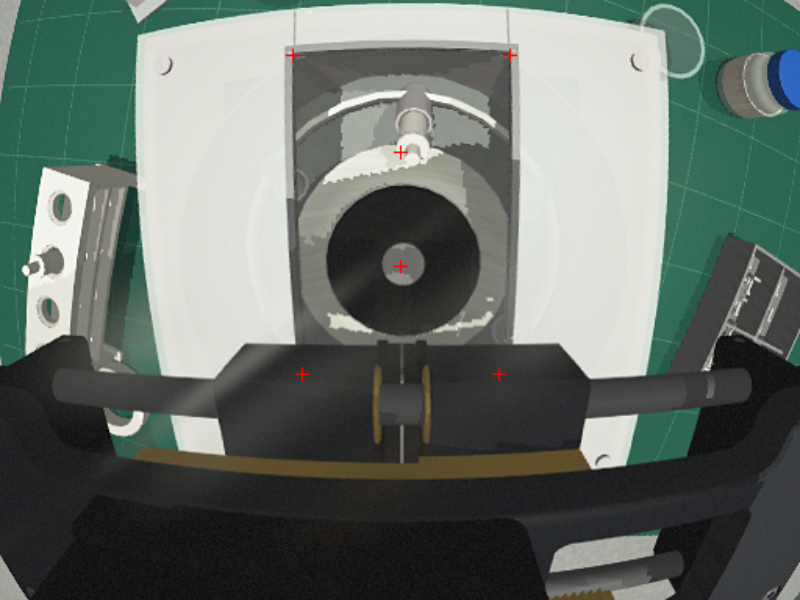

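The overlay fits: the hub centre (403,263) and slot corners are within about 1 mm. The balance is at about -5°, so the sample is at about 175°. The leaned pose had no IK solution, so I'll probe that before spinning.

```bash
python3 - <<'E'
from h import *
def flip(e):
    M=Rm(e); return rpy([-M[:,0],M[:,1],-M[:,2]])
for a in (0,10,15,20,25,30.5):
    for z in (.103,.16):
        o=lean(a); r=P(.07-(z-.103)*np.tan(np.radians(30.5)),0,z)
        print(a,z,[None if q is None else np.round(q,1).tolist() for q in (env.inverse_kinematics(r,o),env.inverse_kinematics(r,flip(o)))])
r=P(.07,0,.103)
for yaw in (-30,-10,25,40): print(yaw,env.inverse_kinematics(r,lean(30.5,yaw)),env.inverse_kinematics(r,lean(25,yaw)))
# jaws radial: finger direction same, jaw in lean plane
M=Rm(lean()); o2=rpy([-M[:,2],M[:,1],M[:,0]]); o3=flip(o2)
print("radial jaw",env.inverse_kinematics(r,o2),env.inverse_kinematics(r,o3))
print(env.read_state()["clock"])
E
```

```text
0 0.103 [[19.6, 24.2, -14.9, 0.0, -50.9, 80.9], [19.6, 24.2, -14.9, -0.0, -50.9, -99.1]]
0 0.16 [[20.2, 17.7, -15.7, 0.0, -56.6, 80.3], [20.2, 17.7, -15.7, -0.0, -56.6, -99.7]]
10 0.103 [[20.6, 20.1, -23.8, 2.9, -36.3, 77.7], [20.6, 20.1, -23.8, 2.9, -36.3, -102.3]]
10 0.16 [[21.3, 13.1, -24.1, 2.7, -43.0, 77.4], [21.3, 13.1, -24.1, 2.7, -43.0, -102.6]]
15 0.103 [[21.1, 18.3, -28.7, 5.7, -28.3, 74.7], [21.1, 18.3, -28.7, 5.7, -28.3, -105.3]]
15 0.16 [[21.9, 11.1, -28.7, 5.0, -35.6, 74.9], [21.9, 11.1, -28.7, 5.0, -35.6, -105.1]]
20 0.103 [[21.4, 16.8, -34.6, 11.3, -19.2, 69.1], [21.4, 16.8, -34.6, 11.3, -19.2, -110.9]]
20 0.16 [[22.4, 9.2, -33.9, 8.7, -27.6, 71.0], [22.4, 9.2, -33.9, 8.7, -27.6, -109.0]]
25 0.103 [None, None]
25 0.16 [[22.5, 7.6, -40.3, 16.2, -18.3, 63.7], [22.5, 7.6, -40.3, 16.2, -18.3, -116.3]]
30.5 0.103 [None, None]
30.5 0.16 [None, None]
-30 [ 12.3016  16.3378 -52.427   96.3169 -20.101  -44.8218] [ 19.6209  16.8387 -48.286   67.577  -20.3816 -23.0625]
-10 None None
25 [ 16.5705  15.8766 -30.1651 -17.4505 -14.3653 114.2131] [ 17.7637  16.5536 -29.4705  -9.2299 -19.3835 105.2795]
40 [  8.9774  17.6224 -21.0793 -33.151  -28.5763 147.2306] [ 12.2588  18.0397 -21.5117 -23.1256 -30.0583 135.7709]
radial jaw None None
6.225
```

The wrist singularity blocks a 30° lean. The pads are normal to the tangential jaw axis, so I can pitch the tool only about 18° and still draw along the tube's own axis. Next is the spin.

```bash
cat >> h.py <<'E'
def ang(X):
    x,y,_=fr(); d=np.array(X)-C; return np.degrees(np.arctan2(d@y,d@x)), np.hypot(d@x,d@y), X[2]
def look(names=("sample_cap","balance"),save=None):
    t=env.read_state()["clock"]; p=env.grab_frame("wrist"); out=[]
    if save: cv2.imwrite(save,p["image"])
    for n in names:
        for q in env.search_frame(p,n)[:2]:
            a,r,z=ang(q["xyz"])
            if 45<r*1000<100 and .09<z<.14: out.append((n,round(a,1),round(r*1000),round(z*1000),round(q["score"],2)))
    return t,out
E
python3 - <<'E'
from h import *
o=down()
env.move_straight(P(-.02,.015,.112),o,rate=.15)
env.move_straight(P(-.02,.015,.0985),rate=.05)
s=env.read_state(); print(s["clock"],s["position"]-P(-.02,.015,.0985),s["force"])
env.move_straight(P(-.02,-.015,.1075),rate=.026)
t1=env.read_state()["clock"]
env.move_straight(P(-.02,0,.110),rate=.1)
print(t1,env.read_state()["clock"])
for i in range(9):
    print(look(save=f"pics/s{i}.png"))
print(env.read_state()["clock"])
E
```

```text
7.3833 [0.0008 0.0001 0.0005] [ 0.4635 -0.6938  3.7606]
8.7417 9.0417
(9.0417, [('sample_cap', np.float64(-26.4), 64, 123, 0.93)])
(9.1917, [('sample_cap', np.float64(-8.7), 63, 125, 0.93)])
(9.3417, [('sample_cap', np.float64(10.2), 61, 126, 0.93)])
(9.4917, [('sample_cap', np.float64(27.7), 62, 121, 0.93)])
(9.6417, [('sample_cap', np.float64(44.4), 58, 124, 0.86)])
(9.7917, [])
(9.9417, [('sample_cap', np.float64(78.0), 52, 121, 0.6)])
(10.0917, [('sample_cap', np.float64(94.4), 56, 123, 0.56), ('balance', np.float64(-79.3), 58, 111, 0.56)])
(10.2417, [('balance', np.float64(-63.6), 62, 113, 0.75)])
10.3917
```

```bash
python3 - <<'E'
from h import *
env.dwell(.75)
print(look())
a=env.read_state()["clock"]
env.move_straight(P(-.02,0,.1028),rate=.1); b=env.read_state(); env.move_straight(P(-.02,0,.110),rate=.1)
print(a,b["clock"],b["position"][2],b["force"],env.read_state()["clock"])
for i in range(4): print(look())
E
```

```text
(11.1417, [('balance', np.float64(34.0), 66, 114, 0.98)])
11.2917 11.5417 0.10264937118973891 [ 0.0914 -0.0502  0.8354] 11.7917
(11.7917, [('sample_cap', np.float64(-89.3), 56, 123, 0.78), ('balance', np.float64(89.0), 55, 113, 0.64)])
(11.9417, [('sample_cap', np.float64(-81.0), 56, 119, 0.59), ('balance', np.float64(97.7), 56, 110, 0.39)])
(12.0917, [('sample_cap', np.float64(-71.1), 56, 123, 0.96)])
(12.2417, [('sample_cap', np.float64(-63.5), 58, 121, 0.58)])
```

```bash
python3 - <<'E'
from h import *
env.move_straight(P(-.02,0,.1035),rate=.1); env.move_straight(P(-.02,0,.110),rate=.1)
for i in range(3): print(look(("sample_cap",)))
E
```

```text
(12.8917, [('sample_cap', np.float64(-41.4), 64, 124, 0.75)])
(12.9917, [('sample_cap', np.float64(-36.7), 66, 125, 0.97)])
(13.0917, [('sample_cap', np.float64(-37.9), 66, 126, 0.69)])
```

```bash
python3 - <<'E'
from h import *
T=[];A=[]
for i in range(14):
    t,o=look(("sample_cap",)); print(t,o)
    if o: T.append(t);A.append(float(o[0][1]))
    if len(T)>=3:
        w,c=np.polyfit(T[-6:],A[-6:],1); now=env.read_state()["clock"]
        if w*now+c > -.22*w-2 or w<3: break   # ~0.15 s to contact + braking
print("w",w,"now",w*now+c,now)
E
```

```text
13.1917 [('sample_cap', np.float64(-36.4), 64, 128, 0.97)]
13.2917 [('sample_cap', np.float64(-33.5), 64, 123, 0.66)]
13.3917 [('sample_cap', np.float64(-31.8), 62, 128, 0.85)]
13.4917 [('sample_cap', np.float64(-28.7), 65, 125, 0.84)]
13.5917 [('sample_cap', np.float64(-26.8), 63, 124, 0.85)]
13.6917 [('sample_cap', np.float64(-25.0), 62, 126, 0.7)]
13.7917 [('sample_cap', np.float64(-24.8), 65, 124, 0.59)]
13.8917 [('sample_cap', np.float64(-22.1), 63, 126, 0.69)]
13.9917 [('sample_cap', np.float64(-20.2), 63, 124, 0.64)]
14.0917 [('sample_cap', np.float64(-18.0), 63, 124, 0.67)]
14.1917 [('sample_cap', np.float64(-16.1), 64, 124, 0.93)]
14.2917 [('sample_cap', np.float64(-15.3), 64, 122, 0.83)]
14.3917 [('sample_cap', np.float64(-12.2), 64, 125, 0.91)]
14.4917 [('sample_cap', np.float64(-14.7), 62, 123, 0.64)]
w 13.05714285714297 now -11.513333333333378 14.5917
```

```bash
python3 - <<'E'
from h import *
T=[13.9917,14.0917,14.1917,14.2917,14.3917,14.4917];A=[-20.2,-18,-16.1,-15.3,-12.2,-14.7]
for i in range(12):
    t,o=look(("sample_cap",)); 
    if o: T.append(t);A.append(float(o[0][1]))
    w,c=np.polyfit(T[-9:],A[-9:],1); now=env.read_state()["clock"]
    if w*now+c > -.2*w-.5: break
print(A,"w",w,"now",w*now+c,now)
env.move_straight(P(-.02,0,.1028),rate=.1); env.dwell(.3); env.move_straight(P(-.02,0,.112),rate=.05)
for i in range(5): print(look(("sample_cap",),save=f"pics/r{i}.png"))
E
```

```text
[-20.2, -18, -16.1, -15.3, -12.2, -14.7, -10.9, -10.0, -9.3, -4.2, -3.8] w 15.50000000000023 now -2.9722222222222 15.0917
(15.975, [('sample_cap', np.float64(-1.8), 63, 126, 0.95)])
(16.075, [('sample_cap', np.float64(-1.8), 64, 124, 0.57)])
(16.175, [('sample_cap', np.float64(-2.1), 64, 126, 0.83)])
(16.275, [('sample_cap', np.float64(-2.9), 62, 125, 0.69)])
(16.375, [('sample_cap', np.float64(0.6), 61, 126, 0.65)])
```

```bash
python3 - <<'E'
from h import *
env.move_straight(P(-.02,0,.20),rate=.2)
env.gripper_to(.45,20)
im=[]
for k,X in enumerate([P(-.02,0,.20),P(-.05,0,.24)]):
    if k: env.move_straight(X,rate=.2)
    p=env.grab_frame("wrist"); cv2.imwrite(f"pics/g{k}.png",p["image"]); print(p["position"].tolist(),p["orientation"].tolist())
    print([(ang(q["xyz"]),q["xyz"],q["score"]) for q in env.search_frame(p,"sample_cap")[:2]])
    i=p["image"].copy()
    th=np.radians(-1.5)
    for r,z in ((.0635,.115),(.059,.1235),(.068,.107),(.080,.090)):
        u=fproj(p,P(r*np.cos(th),r*np.sin(th),z)); cv2.drawMarker(i,tuple(int(round(v)) for v in u),(0,0,255),0,5)
    im.append(cv2.resize(i[0:230,150:370],None,fx=1.8,fy=2.4,interpolation=cv2.INTER_CUBIC))
cv2.imwrite("pics/gm.png",np.hstack(im)); print(im[0].shape,env.read_state()["clock"],env.read_state()["opening"])
E
```

```text
[0.5616991189365227, 0.03283482050547201, 0.3617295245913394] [-15.148204343218119, 0.015709844698204203, -79.51766108323423]
[((np.float64(-0.7624979536531484), np.float64(0.06503698947522099), 0.1245), [0.5754, 0.0356, 0.1245], 0.68), ((np.float64(-62.421405261352724), np.float64(0.32331193915474266), 0.0553), [0.7107, -0.2299, 0.0553], 0.45)]
[0.5319734909991071, 0.02736388356633228, 0.4024660314962874] [-15.029035418086305, 0.05526582782725483, -79.51475214099901]
[((np.float64(-1.924767360164783), np.float64(0.06371224372128176), 0.1236), [0.5743, 0.0341, 0.1236], 0.92), ((np.float64(36.34761026599456), np.float64(0.004386342439892263), 0.0861), [0.5143, 0.0278, 0.0861], 0.2)]
(552, 396, 3) 18.5833 0.448483469936526
```

View pics/gm.png

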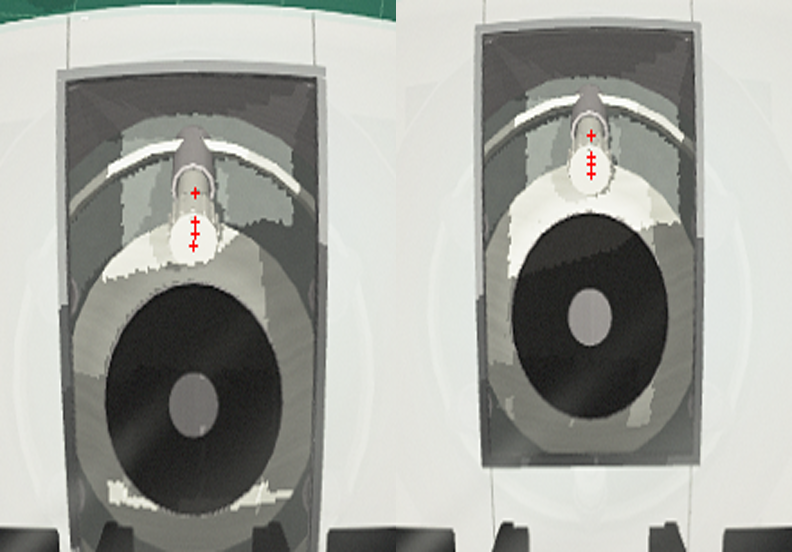

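Both views show the cap's disc at the middle of the slot, at (193,238) left and (590,168) right, within about 2 mm of the predicted points at -1.5°. Now the grasp.

```bash
cat >> h.py <<'E'
x_,y_,z_=fr(); U=-np.sin(np.radians(30.5))*x_+np.cos(np.radians(30.5))*z_
LA=18.; TY=np.sin(np.radians(LA))*x_-np.cos(np.radians(LA))*z_
G=P(.064,-.001,.115)+.004*U+.019*TY
E
python3 - <<'E'
from h import *
o=lean(LA); print(G,[env.inverse_kinematics(G+d*U,o) for d in (0,.03,.075,.11)])
env.goto(G+.075*U,o)
s=env.read_state(); print(s["clock"],s["position"]-G-.075*U,s["force"])
print("stopped",env.move_straight(G,rate=.08,force_limit=6))
s=env.read_state(); print(s["clock"],s["position"]-G,s["force"])
p=env.grab_frame("wrist"); cv2.imwrite("pics/k.png",p["image"][:,100:420])
E
```

```text
[0.5782 0.036  0.1004] [array([ 21.2049,  17.4553, -32.5272,   8.6119, -22.5401,  71.8449]), array([ 21.6121,  14.0154, -32.477 ,   7.799 , -26.0333,  72.4032]), array([ 22.2564,   8.9391, -32.055 ,   6.912 , -31.5459,  72.9058]), array([ 22.7967,   5.1048, -31.4139,   6.4225, -36.0399,  73.0873])]
19.2 [ 0.0002 -0.     -0.0003] [ 0.1551 -0.6953  0.4164]
stopped False
20.2917 [0.0001 0.0001 0.0005] [-0.3519 -1.029   0.6814]
```

View pics/k.png

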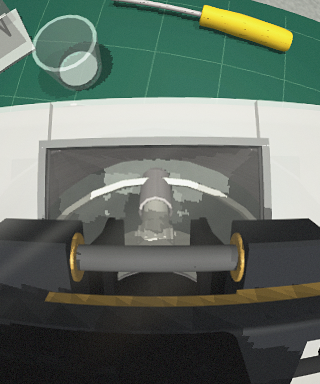

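The tube (155,215) sits between the fingers with no contact force. Now I'll grip and draw it along the lean.

```bash
python3 - <<'E'
from h import *
env.gripper_to(0.0,25)
s=env.read_state(); print(s["opening"]*87,s["force"],s["wrist_torque"])
print(env.move_straight(G+.06*U,rate=.06,force_limit=15))
s=env.read_state(); print(s["clock"],s["force"],s["opening"]*87)
print(env.move_straight(G+.115*U,rate=.12,force_limit=15))
env.move_straight(G+.115*U+.06*z_,rate=.15)
s=env.read_state(); print(s["clock"],s["position"],s["force"],s["opening"]*87)
# rack targets
for a in (-10,-12.5,-15):
    print(a,env.inverse_kinematics([.507,.276,.2],lean(a,-11)),env.inverse_kinematics([.507,.276,.092],lean(a,-11)))
for n in ("side","top"):
    p=env.grab_frame(n); cv2.imwrite(f"pics/c_{n}.png",p["image"])
    print(n,[(q["xyz"],q["score"]) for q in env.search_frame(p,"sample")[:2]])
E
```

```text
21.617961479796904 [-1.5143 -0.6178  1.7164] [-0.1977  0.6533 -0.0119]
False
21.975 [ 0.2567 -0.2494 -0.1969] 21.11869957630166
False
23.1333 [0.5202 0.0252 0.2579] [0.2501 0.9729 0.5391] 21.03163348372952
-10 [ 40.2285  22.5625   0.3223  -8.0879 -74.2114  41.4147] [ 40.1976  28.3952  -6.8826  -8.8734 -61.3188  43.5165]
-12.5 [ 39.1944  23.671    2.3496  -9.8277 -76.944   42.724 ] [ 39.1571  29.4302  -4.7594 -10.6292 -64.2842  45.1759]
-15 [ 38.1926  24.8001   4.3211 -11.4865 -79.66    43.8811] [ 38.1516  30.497   -2.6985 -12.2598 -67.2205  46.6427]
side [([0.5317, 0.0249, 0.2377], 0.47), ([0.4286, 0.2754, 0.0726], 0.46)]
top [([0.5884, -0.0096, 0.1413], 0.48)]
```

```bash
cat >> h.py <<'E'
H3=np.array([.507,.276,0]); YR=-11.
def place(foot,a=-12.5,h=None):   # TCP pose with the tube upright, its foot at `foot`
    x,y,z=fr(YR); s,c=np.sin(np.radians(a)),np.cos(np.radians(a))
    return np.array(foot)+.079*z+.019*(s*x-c*z), lean(a,YR)
E
python3 - <<'E'
from h import *
w=dict(fx=297.3186396,cx=256.75668,cy=190.07766,position=[.5619,.0334,.3618],orientation=[-15.1383,.0169,-79.4729])
print("h3 from w1",fz(w,61*.64,207*.64,.085),"h1",fz(w,47*.64,311*.64,.085))
X,o=place(H3+[0,0,.165]); s=env.read_state()
env.move_straight(s["position"]+[0,0,.02],rate=.15)
env.goto(X,o)
s=env.read_state(); print(s["clock"],s["position"]-X,s["opening"]*87)
ims=[]
for n in ("wrist","side"):
    p=env.grab_frame(n); i=p["image"]; cv2.imwrite(f"pics/d_{n}.png",i); print(n,p["position"],p["orientation"]); f=fproj if n=="wrist" else proj
    i=i.copy()
    for Y in (H3+[0,0,.085],H3+[0,0,.165],H3+[0,0,.24]):
        u=f(p,Y); print(u); cv2.drawMarker(i,tuple(int(round(v)) for v in u),(0,0,255),0,5)
    u=f(p,H3+[0,0,.14]).astype(int); u0,v0=max(0,min(u[0]-100,312)),max(0,min(u[1]-100,184))
    print("crop",u0,v0); ims.append(cv2.resize(i[v0:v0+200,u0:u0+200],(400,400),interpolation=cv2.INTER_CUBIC))
cv2.imwrite("pics/d.png",np.hstack(ims))
E
```

```text
h3 from w1 [0.5096 0.2741 0.085 ] h1 [0.4265 0.2899 0.085 ]
24.6167 [-0.     -0.0009 -0.    ] 21.043920682788695
wrist [0.6056 0.2548 0.3679] [ -27.6309   -0.0247 -101.0229]
[254.7444 148.5108]
[254.1432 183.8446]
[253.1597 245.217 ]
crop 154 70
side [-0.0974 -0.6077  0.8282] [ 49.9175  -0.2774 -46.7229]
(np.float64(169.7486908015103), np.float64(157.94985773388402))
(np.float64(166.4117691793561), np.float64(133.64583659186778))
(np.float64(163.0184247496847), np.float64(108.9308674977974))Traceback (most recent call last):
  File "<stdin>", line 14, in <module>
AttributeError: 'tuple' object has no attribute 'astype'
```

```bash
python3 - <<'E'
import cv2,numpy as np
a=cv2.imread("pics/d_wrist.png");b=cv2.imread("pics/d_side.png")
for p in ((255,149),(254,184)): cv2.drawMarker(a,p,(0,0,255),0,5)
for p in ((170,158),(166,134),(163,109)): cv2.drawMarker(b,p,(0,0,255),0,3)
r=lambda i:cv2.resize(i,(400,400),interpolation=cv2.INTER_CUBIC)
cv2.imwrite("pics/d.png",np.hstack([r(a[100:260,174:334]),r(b[80:190,115:225])]))
E
```

```text
(no output)
```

View pics/d.png

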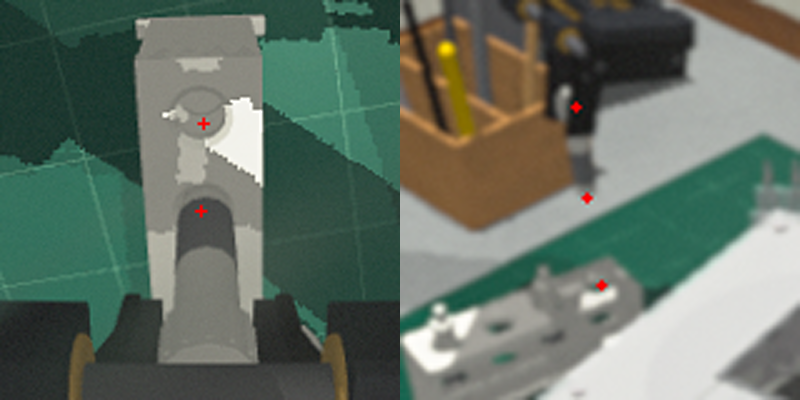

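The wrist view shows the foot at about (204,207), close to its predicted point (201,211). The free hole's mouth is at (205,112), while I predicted (203,124), so hole 3 lies a few mm further in +x. The side view agrees on which hole it is. I'll correct and then check closer.

```bash
python3 - <<'E'
from h import *
d=dict(fx=297.3186396,cx=256.75668,cy=190.07766,position=[.6056,.2548,.3679],orientation=[-27.6309,-.0247,-101.0229])
h=fz(d,174+205/2.5,100+112/2.5,.085); f=fz(d,174+204/2.5,100+207/2.5,.165)
print("hole",h,"foot",f)
N=np.array([.5105,.2745,0]); 
s=env.read_state()
X,o=place(N+[0,0,.100]); env.move_straight(X,o,rate=.1)
s=env.read_state(); print(s["clock"],s["position"]-X)
ims=[]
for n in ("wrist","side"):
    p=env.grab_frame(n); i=p["image"].copy(); cv2.imwrite(f"pics/e_{n}.png",i); g=fproj if n=="wrist" else proj
    for Y in (N+[0,0,.085],N+[0,0,.1]): cv2.drawMarker(i,tuple(int(round(v)) for v in g(p,Y)),(0,0,255),0,3)
    u=np.array(g(p,N+[0,0,.095])).astype(int); w=50 if n=="wrist" else 40
    ims.append(cv2.resize(i[u[1]-w:u[1]+w,u[0]-w:u[0]+w],(400,400),interpolation=cv2.INTER_CUBIC)); print(n,u,p["position"],p["orientation"])
cv2.imwrite("pics/e.png",np.hstack(ims))
E
```

```text
hole [0.5106 0.2739 0.085 ] foot [0.5076 0.2747 0.165 ]
25.5167 [0.0005 0.0001 0.0007]
wrist [255 181] [0.6095 0.2543 0.3036] [ -27.5917    0.0521 -101.0127]
side [170 154] [-0.0974 -0.6077  0.8282] [ 49.9175  -0.2774 -46.7229]
```

View pics/e.png

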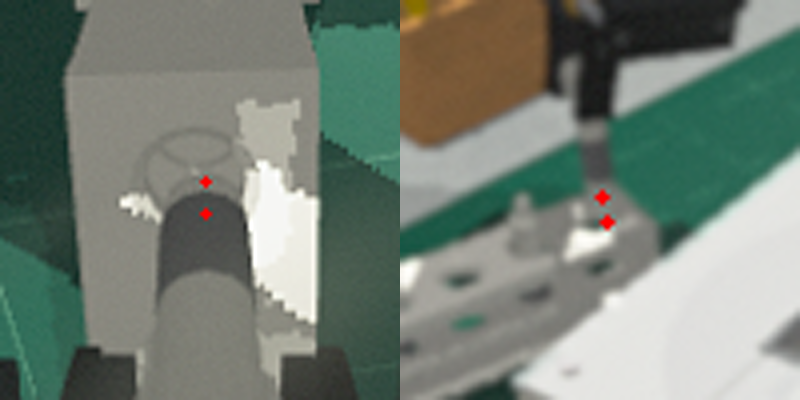

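The foot is at (207,205), on its marker. The hole rim centre is about (196,180) and the rack's own centre line runs at about x=197, so I need about 2 mm towards +y. Descending with a force guard.

```bash
python3 - <<'E'
from h import *
N=np.array([.5105,.2762,0])
X,o=place(N+[0,0,.097]); env.move_straight(X,o,rate=.05)
f0=env.read_state()["force"]
for z in (.07,.045,.031):
    X,o=place(N+[0,0,z]); st=env.move_straight(X,o,rate=.05,force_limit=4)
    s=env.read_state(); print(z,st,s["clock"],s["position"]-X,s["force"]-f0,s["opening"]*87)
    if st: break
p=env.grab_frame("wrist"); cv2.imwrite("pics/f.png",cv2.resize(p["image"][80:300,140:380],None,fx=2,fy=2))
E
```

```text
0.07 True 26.275 [-0.0001  0.      0.0096] [0.07   0.4655 3.2646] 21.367306792503495
```

View pics/f.png

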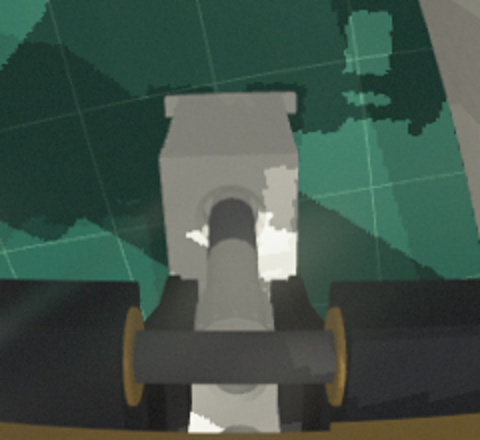

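The foot stopped in the countersink at about 80 mm. Laterally it is centred (tube 233, rim 232), but it looks about 2 mm short in +x. I'll try small guarded offsets, +x first.

```bash
python3 - <<'E'
from h import *
N=np.array([.5105,.2762,0]); xr,yr,_=fr(YR); ok=False
for a,b in ((2.5,0),(2,1.5),(2,-1.5),(4.5,0),(0,2),(0,-2),(-2.5,0)):
    D=N+.001*(a*xr+b*yr)
    X,o=place(D+[0,0,.087]); env.move_straight(X,o,rate=.08)
    f0=env.read_state()["force"]
    X,o=place(D+[0,0,.065]); st=env.move_straight(X,o,rate=.06,force_limit=4)
    s=env.read_state(); print(a,b,st,s["clock"],s["position"][2]-X[2]+.065,s["force"]-f0,s["opening"]*87)
    if not st: ok=True;break
if ok:
    X,o=place(D+[0,0,.028]); st=env.move_straight(X,o,rate=.06,force_limit=6)
    s=env.read_state(); print(st,s["clock"],"foot z",s["position"][2]-X[2]+.028,s["force"]-f0)
E
```

```text
2.5 0 True 26.8 0.0833601446841633 [0.2877 0.4356 4.9356] 21.0263687266951
2 1.5 True 27.275 0.08301289072972085 [-0.3628  0.277   3.9383] 21.243776457550272
2 -1.5 True 27.7583 0.08263225807021612 [0.1775 0.008  4.0399] 20.971327784709203
4.5 0 True 28.2417 0.0821844486888123 [-0.122  -1.0182  3.158 ] 20.733832911736545
0 2 True 28.775 0.07654215232264827 [-0.2837 -0.0275  1.3756] 20.97373838275888
0 -2 True 29.35 0.07523792981448862 [ 0.3266 -0.4909  3.1201] 21.081140687997582
-2.5 0 False 30.1583 0.06441083100237527 [ 0.1096 -0.599   0.8019] 20.925604601899956
False 30.925 foot z 0.02797576779421467 [ 0.5896 -0.3589  0.6194]
```

The opposite offset fitted, and the tube went in without resistance. The earlier contacts may have pushed it up in the grip a little, so I'll keep going until the floor is felt, limited by fingertip clearance over the rack.

```bash
python3 - <<'E'
from h import *
N=np.array([.5105,.2762,0]); xr,yr,_=fr(YR); D=N-.0025*xr
f0=env.read_state()["force"]
X,o=place(D+[0,0,.024]); st=env.move_straight(X,o,rate=.03,force_limit=5)
s=env.read_state(); print(st,s["clock"],"foot z",s["position"][2]-X[2]+.024,s["force"]-f0,"tip z",s["position"][2])
p=env.grab_frame("side"); cv2.imwrite("pics/j_side.png",p["image"])
q=env.grab_frame("wrist"); cv2.imwrite("pics/j_wrist.png",q["image"])
for n in ("sample_cap","sample"): print(n,[(r["xyz"],r["score"]) for r in env.search_frame(q,n)[:2]])
r=lambda i:cv2.resize(i,(400,400),interpolation=cv2.INTER_CUBIC)
cv2.imwrite("pics/j.png",np.hstack([r(p["image"][105:205,115:215]),r(q["image"][80:280,156:356])]))
E
```

```text
True 31.1333 foot z 0.026758261845085805 [-0.952   0.0273  4.6703] tip z 0.08720863770980708
sample_cap [([0.5149, 0.2744, 0.1046], 0.69), ([0.5702, 0.1716, 0.115], 0.38)]
sample []
```

View pics/j.png

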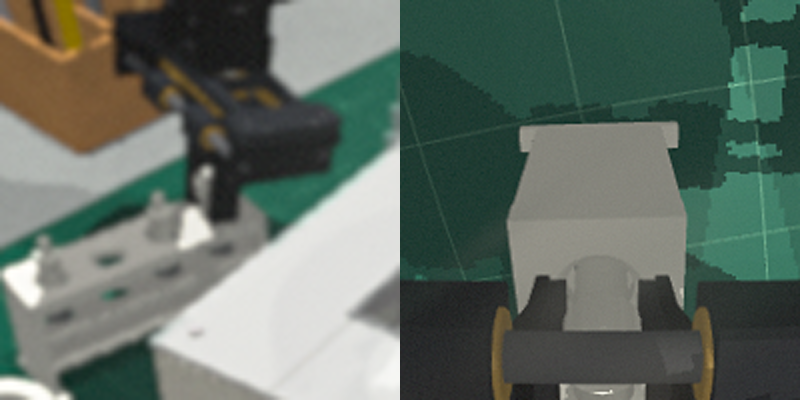

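```bash
python3 - <<'E'
from h import *
s=env.read_state(); X=s["position"]; o=lean(-12.5,YR)
env.move_straight(X+[0,0,.0015],rate=.05)
env.gripper_to(.42)
M=Rm(s["tool_rot"]); back=-M[:,1]
env.move_straight(X-[0,0,-.0015]+.07*back,rate=.1)
ims=[]; cap=np.array([.508,.2767,.114])
env.goto(np.array([.43,.29,.25]),down(YR))
for k in range(2):
    if k: env.move_straight([.47,.282,.27],rate=.15)
    q=env.grab_frame("wrist"); cv2.imwrite(f"pics/m{k}.png",q["image"]); print(q["position"].tolist(),q["orientation"].tolist())
    for n in ("sample_cap","rack_tube_b"): print(n,[(r["xyz"],r["score"]) for r in env.search_frame(q,n)[:2]])
    i=q["image"].copy(); u=fproj(q,cap); print("pred",u); cv2.drawMarker(i,tuple(int(round(v)) for v in u),(0,0,255),0,5)
    u=u.astype(int); w=70; v0=min(max(0,u[1]-w),384-2*w); u0=min(max(0,u[0]-w),512-2*w); print("crop",u0,v0)
    ims.append(cv2.resize(i[v0:v0+2*w,u0:u0+2*w],(400,400),interpolation=cv2.INTER_CUBIC))
cv2.imwrite("pics/m.png",np.hstack(ims)); print(env.read_state()["clock"])
E
```

```text
[0.4991257851380707, 0.27545881630118524, 0.4117278002591343] [-15.179140794812708, 0.030464665490751178, -100.93791609638998]
sample_cap [([0.5068, 0.2757, 0.1125], 0.61)]
rack_tube_b [([0.3876, 0.3004, 0.11], 0.77), ([0.4681, 0.2826, 0.1009], 0.73)]
pred [253.9778 102.8492]
crop 183 32
[0.5404169356813021, 0.2668576130454686, 0.4301048733519236] [-15.273038094906575, -0.09337384137327258, -101.13360517665467]
sample_cap [([0.511, 0.2726, 0.1163], 0.61)]
rack_tube_b [([0.4707, 0.2811, 0.1022], 0.82), ([0.3875, 0.2962, 0.1057], 0.76)]
pred [253.0817 142.4108]
crop 183 72
34.3917
```

View pics/m.png

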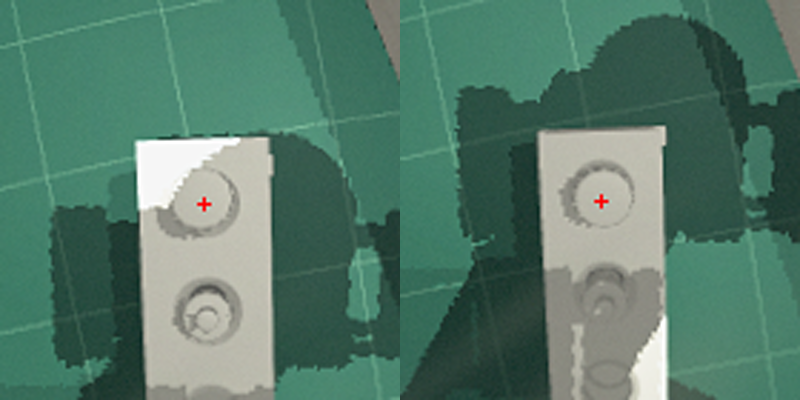

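The cap sits centred in its hole, at (203,198) and (603,196) in the two crops, and the network puts its top at 112–116 mm against 114 for home. Parallax is weak on height, so I'll probe the cap top gently with shut fingers, which would also seat it if it were high.

```bash
python3 - <<'E'
from h import *
env.gripper_to(0.0,10)
env.goto([.5092,.2757,.14],down(YR))
st=env.move_straight([.5092,.2757,.109],rate=.03,force_limit=4)
s=env.read_state(); print(st,s["position"],s["force"],s["clock"])
env.move_straight(s["position"]+[0,0,.1],rate=.2)
env.goto([.40,.33,.30],down(YR))
env.dwell(.3)
for n in ("wrist","top","side"):
    q=env.grab_frame(n); cv2.imwrite(f"pics/z_{n}.png",q["image"])
    for t in ("sample_cap","rack_tube_a","balance","tape_roll"): print(n,t,[(np.round(r["xyz"],3).tolist(),round(r["score"],2)) for r in env.search_frame(q,t)[:3]])
a=cv2.imread("pics/z_side.png");b=cv2.imread("pics/z_top.png")
r=lambda i:cv2.resize(i,(400,400),interpolation=cv2.INTER_CUBIC)
cv2.imwrite("pics/z.png",np.hstack([r(a[100:260,100:260]),r(b[120:280,120:280])])); print(env.read_state()["clock"])
E
```

```text
True [0.5093 0.2755 0.1145] [-0.594  -0.7765  4.9029] 36.6833
wrist sample_cap [([0.509, 0.276, 0.115], 0.7)]
wrist rack_tube_a [([0.469, 0.282, 0.099], 0.74), ([0.528, 0.008, 0.095], 0.69), ([0.439, 0.29, 0.084], 0.66)]
wrist balance []
wrist tape_roll [([0.312, 0.264, 0.021], 0.88)]
top sample_cap [([0.511, 0.275, 0.12], 0.57), ([0.711, -0.246, 0.08], 0.51)]
top rack_tube_a [([0.385, 0.301, 0.106], 0.53), ([0.465, 0.28, 0.105], 0.42)]
top balance []
top tape_roll [([0.44, 0.278, 0.087], 0.68), ([0.314, 0.276, 0.016], 0.67)]
side sample_cap [([0.426, 0.279, 0.064], 0.33)]
side rack_tube_a [([0.465, 0.283, 0.094], 0.4)]
side balance [([0.427, 0.279, 0.067], 0.27)]
side tape_roll [([0.314, 0.264, 0.019], 0.83), ([0.523, 0.033, 0.103], 0.35)]
39.0333
```

View pics/z.png

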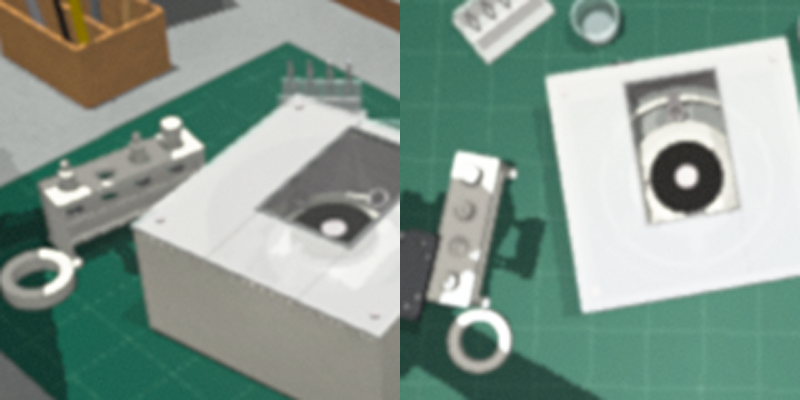

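The cap top was felt at 114.5 mm against 114 mm for home. The sample stands upright at (172,125) in the side view, its sleeve in the slot is empty, and the other things are where they were. Handing in.

```bash
python3 -c "
from workcell import env
env.close_job()"
```

```text
the job is handed in; nothing more can be done
```

The job is done and handed in at about 39 s of the 72 s allowed. The sample is fully home in the free end hole of the rack (`rack_hole3`).

- **Spin:** One finger stroke on the hub cap set the rotor going at about 2 rad/s. I did not touch it again until it had turned about 400°.
- **Stop:** Three light touches on the hub cap brought it to rest with the sample at about -1.5°, in the middle of the slot. The finger was then lifted off.
- **Draw:** I drew the sample out along its lean. The tool was pitched only 18°, because the arm cannot reach a 30° pitch there; the jaw axis stayed square to the lean.
- **Placing:** The first entry and six small offsets stopped at the countersink with about 4–5 N. My estimate of the hole was about 2.5 mm off, and I first corrected it the wrong way. The next offset went straight in.

**Last checks:**
- A light finger probe felt the cap top at 114.5 mm, against 114 mm for fully home.
- The wrist camera gave 115 mm and the top camera 120 mm, which is a little high.
- In the last pictures the sample stands upright, and the rack tubes, tape roll and the one jar in view are where they were. The screw box, reagent and other jar were outside the crops I viewed.
- The balance tube was under the guard by then, so I could not see it at the end.

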